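Plug the altar lantern into its hidden socket and switch it on

TASK

The little electric lantern was taken down for dusting and stands on its drilled wooden storage block. Plug it into the framed wooden plinth: a spring shutter hides the socket somewhere near the middle of the sunken panel, so feel about with the lantern's pin until it drops in, and leave the lantern standing upright with its foot flat on the panel. Only then flip the brass toggle switch fully over to its other side to light it, and leave the other altar things where they stand.

Things in the scene. Friction and masses are not known exactly. Their poses are not given: they have to be found in the camera images.
- lantern: Loose miniature lantern, 0.2 to 0.4 kg, upright. Origin: centre of its foot's underside, z up. Foot: brass disc 40 mm across, 6 mm thick; pin below it. Above: neck 24 mm across to z 10 mm; square body of white panes in bronze bars, 36 x 36 mm, z 10 to 64 mm, faces square to x and y, good to grip; roof plate 30 mm square to z 67 mm; low pointed cap to z 78 mm.
- lantern_pin (a point): Tip of the round brass pin under the lantern's foot, 22 mm below the foot's underside, on the lantern's axis. The pin is 12 mm in diameter and 22 mm long, its last 4 mm tapering to 8 mm across the flat tip. It may enter the socket at any yaw.
- stand: Fixed storage block of pale wood, 80 x 80 mm, 30 mm high, origin at the centre of its underside. A 21 mm through hole in the middle takes the lantern's pin loosely; the lantern's foot rests on its top. It stands on the black shelf board, whose top is 15 mm above the work surface.
- plinth: Fixed cherrywood plinth, 104 x 104 mm, origin at the centre of its underside, on the black shelf board: a raised moulding 16 mm wide and 32 mm high round a square sunken panel 72 x 72 mm, whose surface is 30 mm above the board.
- panel (a point): Middle of the plinth's panel, on its surface; z up, x, y square to the moulding. The blind socket hole is up to 6 mm off it along x and up to 6 mm along y, differing each time: round, 14.4 mm wide, 27 mm deep, upright. A plug of the same wood on a soft spring (under 0.7 N) fills it flush, so it is unseen; the pin pushes it down. Lantern fully in: foot flat on the panel, held by its weight.
- toggle (a joint): Angle of the brass toggle lever: 0 as found (leaning to the switch block's -x), 1.0 rad fully over (leaning to +x) at its stop, which is on. It swings about a level axis (the block's y); about 1.1 N at the tip moves it and it stays where it is left.
- toggle_pivot (a point): Pivot of the toggle, on the fixed switch block (cherrywood, 70 mm along x, 50 mm along y, 25 mm high, on the shelf board); 22 mm above the block's underside, at its centre. z up; the lever swings from -x to +x of this frame, which looks away from the robot to within 0.5 rad.
- toggle_tip (a point): Centre of the 18 mm brass ball at the lever's tip, 55 mm from the pivot; the lever rod is 8 mm thick. As found it is 26 mm to -x of the pivot and 48 mm above it.
- censer: Bystander: squat bronze censer with lion handles, 82 mm across, 58 mm high, at the back. Origin: centre of its underside, as for all bystanders.
- figure: Bystander: gilt seated figure, 92 mm across, 132 mm high, at the back.
- vase_a: Bystander: white porcelain vase, 52 mm across, 104 mm high.
- vase_b: Bystander: the other vase of the pair, the same size.
- stick_box: Bystander: cherrywood stick box, 46 x 190 mm, 35 mm high (long along its y).
- bell: Bystander: brass bowl bell on a wooden ring, 68 mm across, 52 mm high.
- cup: Bystander: white porcelain offering cup, 42 mm across, 38 mm high, among the task's things.
- candlestick: Bystander: small bronze candlestick, 42 mm across, 38 mm high, among the task's things.
Things that resemble listed ones, but are neither listed nor needed, are in the scene too. What is shaped like the lantern but turquoise is not meant.

How it is judged (in metres and radians):
On the way, in this order (a step that is already met when the one before it is completed fails the run):
1. the lantern's pin is fully in the socket, foot flat on the panel, with the switch still off (z of lantern in the frame of panel below 0.0025 m and horizontal distance between lantern and panel below 0.013 m and angle between lantern's own z axis and vertical below 0.06 rad and value of joint toggle below 0.3 rad), for 0.2 s.
2. the toggle is flipped fully over with the lantern still seated (z of lantern in the frame of panel below 0.0025 m and horizontal distance between lantern and panel below 0.013 m and angle between lantern's own z axis and vertical below 0.06 rad and value of joint toggle above 0.85 rad), for 0.2 s.
At the end, for the whole second after the job is handed in: The lantern stands in the plinth's socket, upright within 0.06 rad, at rest, its foot within 2.5 mm of the panel and within 13 mm of the panel's middle; the toggle is past 0.85 rad; nothing touches the robot (all of step 2 and linear speed of lantern below 0.02 m/s).
It fails at once if a bystander is moved more than 30 mm or tipped over (distance of any of censer, figure, vase_a, vase_b, stick_box, bell, cup, candlestick from where it was at the start of the episode above 0.03 m or angle between any of censer, figure, vase_a, vase_b, stick_box, bell, cup, candlestick's own z axis and vertical above 0.5 rad).
It also fails if it takes over 72 s, if anything falls off the work surface, if the arm or the gripper's body presses on something with over 40 N, if the wrist force passes 120 N, or if a joint passes its speed limit or range.

ROBOT

A 6-joint arm with a two-finger parallel gripper is mounted at the origin on the work surface. World frame = base frame: x ahead of the robot, y to its left, z up, the work surface at z = 0. Lengths are in mm, angles in rad, forces in N, time in s.
With the tool pointing down it reaches from about 275 to 750 mm from the base axis. Payload 10.2 kg.
Tool frame: the origin (TCP) lies on the centre line of the jaws, within the pads' length; the fingertips stand 19 mm ahead of it and the grasp point (between the pads) is the TCP; z points along the fingers, y is the line along which they close (so a half turn about z gives the same grasp; the last joint's range is limited). The gripper opens to 85 mm and grips with 20 to 120 N. Pads are 22 mm wide; open, the fingers measure 114 mm over their backs; the gripper's body (76 mm by 85 mm) begins 54 mm behind the grasp point. The pads swing forward as they close: fully open they stand 13 mm farther back than shut.
Start: joints at [-1.541, 0.313, 1.498, -0, 1.331, -0.223], TCP at [131.297, -508.323, 250.294] pointing down, gripper open.
Joint ranges: [-2.94, 2.94], [-0.97, 2.17], [0.19, 2.56], [-1.23, 4.37], [0.02, 3.11], [-2.88, 2.88]. Speed limits (rad/s): [2.39, 2.39, 3.01, 3.14, 3.14, 3.14].

INTERFACE

Orientations are given as a unit quaternion [w, x, y, z].
In Python, from rig import sense, capture, finish_job, regions_of, mark_of gives the robot as it stands.
- The arm moves only by the tool jog_arm, never from a script. Its argument "series" is text: rows parted by semicolons, each of 7 numbers parted by spaces: the shift along the tool's x, y, z in units of 0.4 m (1.0 is 0.4 m), then the turn, a rotation vector about the tool's x, y, z in units of pi/2 rad (1.0 is pi/2 rad), then the opening, from -1 (shut) to 1 (fully open). A call has 1 to 20 rows; each row is the pose to reach, as a shift and turn from the pose commanded when the call began, along the tool's axes at that moment; what a row does not reach only later rows make up. A row lasts 1/8 s, in which the tool goes at most 62.5 mm and 10.7 degrees, less where a joint would pass 70% of its speed; a pose out of reach is approached as far as the arm can. A call with a number of a shift or a turn outside -1 to 1 is refused whole. A call with a gripper value outside its range is refused whole. The fingers move at their own pace and stop on an object; "grip_force" is the grip in N (left out, the last holds). Time passes only in rows, so rows that repeat a pose let the fingers close. It gives the time, the measured TCP pose, the force, the opening and the grip force at its end, in the units of the state.
- sense(): the state, without advancing time (a new reading comes with each control period).
- capture(name): name is "scene" or "top" or "wrist"; returns a dict with "img" (384x512x3 uint8, red, green, blue), "intrinsics" (3x3 intrinsics, pixels), "dist_coeffs" ([k1, k2, p1, p2, k3] as OpenCV has them; the pictures are not rectified), "R" (3x3) and "t" (3): a world point X has camera coordinates R X + t. Camera axes: x right, y down, z forward; pixel columns grow to the right and rows downward; lengths in mm; the calibration is good to about 2 mm. A picture is of the moment at which its call begins. There is no depth.
- finish_job(): hands the job in; it is judged then, once.
Trained networks look in a picture, given as the dict that the camera call returned (one of the last four; its "shot" number tells which), for a name from the list of things; names that differ only in an ending like _2 or _b are one class to them, and where a whole thing is asked for, a point or a joint stands for the part that bears it (a point fixed in the world has none). Each returns a list of dicts, best first, with "confidence" (0 to 1); they miss things now and then, are a little off and sometimes report something else, mostly with a low value. They report only what shows in the picture. A call takes as long as a camera call. They do not tell look-alikes from the thing itself.
- regions_of(label, picture): "region" (384x512 bool, what is visible of it) and "point" ([row, column] in pixels, amid what is visible of it).
- mark_of(label, picture): "point" ([row, column] in pixels: a listed point, or the origin of a listed thing).
The state is a dict: "time_s": time; "joints": joint angles; "dq": joint speeds; "tau": joint torques, N m; "eef_pos": TCP position; "ee_rot": TCP orientation; "force": force on the tool from outside, world axes, zero at the start; "wrist_torque": the same for the moment, N m; "grip_width": opening from 0.0 (shut) to 1.0 (fully open); "grip_force": force on a finger pad.
Only numpy, scipy, OpenCV 4.12 (cv2) and the standard library are available. Lean on these libraries where they do the work, as an engineer would, in place of code of your own. Each camera call takes 0.05 s, during which the arm holds its last target. There are 200 camera calls.

## Working session

There is one attempt and no reset: what is moved stays moved. The work goes in short steps, Python scripts to look and compute and a tool call to move; the robot and the scene stay as the last step left them, time stands still between calls to the robot, and variables do not carry over. Pictures are saved under pics/ and viewed, at most 10 in all, crops included, and the job is handed in when it is done.

Besides the shell and the picture viewer there is one more tool, called after "Request:" as name(argument=value, ...) on one line, values as JSON. jog_arm: Moves the arm, as the interface text tells. Shifts and turns lie within -1 to 1; 1 stands for 0.4 m of shift or pi/2 rad of turn. Its arguments: {"type":"object","properties":{"series":{"type":"string"},"grip_force":{"type":"number"}},"required":["series"]}

```bash
mkdir -p pics
cat > h.py <<'E'
import numpy as np, cv2
from rig import *
from scipy.spatial.transform import Rotation as Ro
def ray(p,rc):
    u=cv2.undistortPoints(np.array([[[rc[1],rc[0]]]],float),np.array(p["intrinsics"],float),np.array(p["dist_coeffs"],float))[0,0]
    R=np.array(p["R"]);t=np.array(p["t"]).ravel()
    return -R.T@t, R.T@np.array([u[0],u[1],1.])
def atz(p,rc,z):
    c,d=ray(p,rc); return c+d*(z-c[2])/d[2]
def proj(p,X):
    R=np.array(p["R"],float);t=np.array(p["t"],float)
    q=cv2.projectPoints(np.array(X,float).reshape(-1,1,3),cv2.Rodrigues(R)[0],t,np.array(p["intrinsics"],float),np.array(p["dist_coeffs"],float))[0]
    return q.reshape(-1,2)
def save(p,n): cv2.imwrite("pics/"+n+".png",p["img"][:,:,::-1])
E
python3 - <<'E'
from h import *
np.set_printoptions(precision=1,suppress=True)
Z=dict(lantern=45,lantern_pin=23,panel=45,toggle_pivot=37,toggle_tip=85,stand=15,plinth=15,cup=15,candlestick=15,vase_a=15,bell=15,stick_box=15,figure=15,censer=15)
ims=[]
for c in("scene","top"):
    p=capture(c);ims.append(p["img"]);C,_=ray(p,(192,256));print(c,C)
    for n in Z:
        for m in mark_of(n,p)[:4]:
            print(n,round(m["confidence"],2),np.array(m["point"]),atz(p,m["point"],Z[n]))
    save(p,c)
print(sense())
E
```

```text
scene [1135.6  -57.5  773.9]
lantern 0.84 [169.9 335.4] [496.6 222.8  45. ]
lantern 0.72 [140.5 334.7] [381.1 246.9  45. ]
lantern 0.54 [141.9 301.3] [379.6 147.3  45. ]
lantern_pin 0.84 [175.3 332.3] [496.7 218.1  23. ]
lantern_pin 0.76 [145.1 302.4] [370.7 154.5  23. ]
lantern_pin 0.54 [142.5 334.9] [367.  254.8  23. ]
panel 0.89 [203.2 258. ] [594.1   0.3  45. ]
toggle_pivot 0.74 [185.5 171.9] [ 511.6 -223.4   37. ]
toggle_tip 0.74 [259.  281.6] [776.5  34.5  85. ]
toggle_tip 0.62 [168.1 172.3] [ 493.1 -215.2   85. ]
stand 0.89 [175.9 333. ] [492.3 222.5  15. ]
plinth 0.55 [213.5 253. ] [604.  -13.1  15. ]
cup 0.48 [174.1 212.7] [ 459.6 -116.1   15. ]
candlestick 0.76 [178.4 295.3] [493.4 114.8  15. ]
candlestick 0.3 [171.7 336. ] [477.3 234.5  15. ]
candlestick 0.17 [258.  280.7] [737.2  42.1  15. ]
vase_a 0.73 [260.3 336.6] [753.5 172.9  15. ]
vase_a 0.7 [282.9 185.2] [ 782.4 -180.6   15. ]
bell 0.77 [267.  118.9] [ 730.8 -335.3   15. ]
stick_box 0.92 [243.  391.5] [717.9 317.5  15. ]
stick_box 0.19 [182.2 295.9] [507.3 114.3  15. ]
figure 0.89 [289.2 232. ] [805.6 -76.1  15. ]

[... 819 characters left out ...]
6 300.7] [ 777.  -177.6   15. ]
vase_a 0.5 [130.6 356.6] [ 733.3 -331.6   15. ]
bell 0.64 [133.8 355.9] [ 724. -328.   15.]
stick_box 0.68 [114.  258.3] [813.1 -60.4  15. ]
stick_box 0.58 [160.1 129.9] [715.6 310.6  15. ]
figure 0.85 [115.8 262.2] [806.4 -70.9  15. ]
censer 0.73 [141.5 224.3] [740.9  43.5  15. ]
{'time_s': 1.5, 'joints': array([-1.5,  0.3,  1.5,  0. ,  1.3, -0.2]), 'dq': array([ 0., -0., -0., -0., -0., -0.]), 'tau': array([  0. , -41.2, -26. ,  -0. ,   0. ,  -0. ]), 'eef_pos': array([ 131.3, -508.3,  250.3]), 'ee_rot': array([-0. ,  1. ,  0.1,  0. ]), 'force': array([0.5, 0.6, 0.3]), 'wrist_torque': array([-0., -0.,  0.]), 'grip_force': 0.0, 'grip_width': 0.9999454618932632}
```

View pics/scene.png

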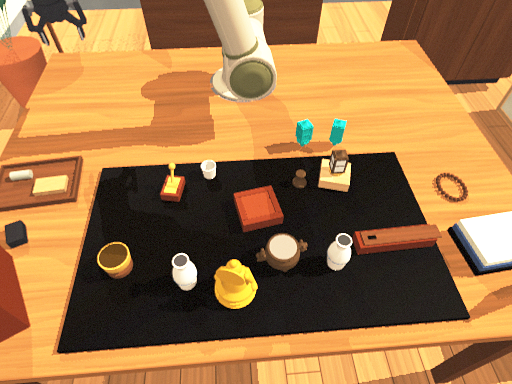

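View pics/top.png

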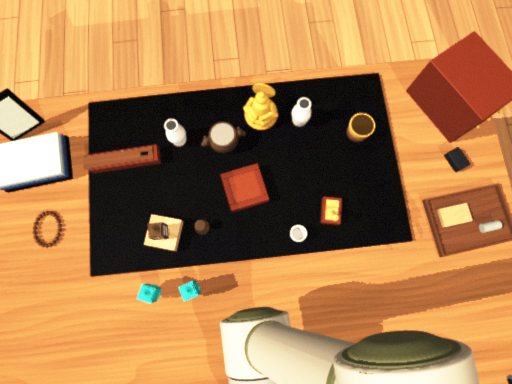

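The lantern candidates in the scene view are the bronze and white one on the pale block at (165,338), and two turquoise ones at (132,304) and (131,338). The one on the block fits the description, and I'll confirm it in a crop. The plinth is at (208,258), the switch at (183,172), the candlestick at (178,300) and the cup at (169,208).

```bash
cat >> h.py <<'E'
def plan(*T):
    """T: (x,y,z,yaw) world TCP, tool down; yaw = world angle of tool x. prints rows"""
    s=sense();w,x,y,z=s["ee_rot"];R0=Ro.from_quat([x,y,z,w]);p0=np.array(s["eef_pos"])
    for X,Y,Zz,a in T:
        Rt=Ro.from_matrix(np.array([[np.cos(a),np.sin(a),0],[np.sin(a),-np.cos(a),0],[0,0,-1]]))
        d=R0.inv().apply(np.array([X,Y,Zz])-p0)/400; r=(R0.inv()*Rt).as_rotvec()/(np.pi/2)
        print("row",np.round(d,4),np.round(r,4),"mm",round(float(np.linalg.norm(d)*400)))
    print("pos",np.round(p0,1),"q",np.round(s["ee_rot"],4),"yaw",round(float(np.arctan2(*R0.as_matrix()[[1,0],0])),4),"F",np.round(s["force"],2),"M",np.round(s["wrist_torque"],3),"w",round(s["grip_width"],3),"t",s["time_s"])
E
python3 - <<'E'
from h import *
p=cv2.imread("pics/scene.png");q=cv2.imread("pics/top.png")
a=cv2.resize(p[110:200,280:370],(400,400),interpolation=3);b=cv2.resize(q[200:320,120:240],(400,400),interpolation=3)
cv2.imwrite("pics/crop.png",np.hstack([a,b]))
plan((430,-190,330,0),(300,-200,350,0),(430,200,330,0))
E
```

```text
row [ 0.9221 -0.5837 -0.1992] [-0.     -0.      0.1609] mm 444
row [ 0.6012 -0.6408 -0.2492] [-0.     -0.      0.1609] mm 365
row [ 1.166  -1.5277 -0.1992] [-0.     -0.      0.1609] mm 773
pos [ 131.3 -508.3  250.3] q [-0.      0.992   0.1261  0.    ] yaw 0.2528 F [0.49 0.59 0.27] M [-0.024 -0.011  0.011] w 1.0 t 1.5
```

View pics/crop.png

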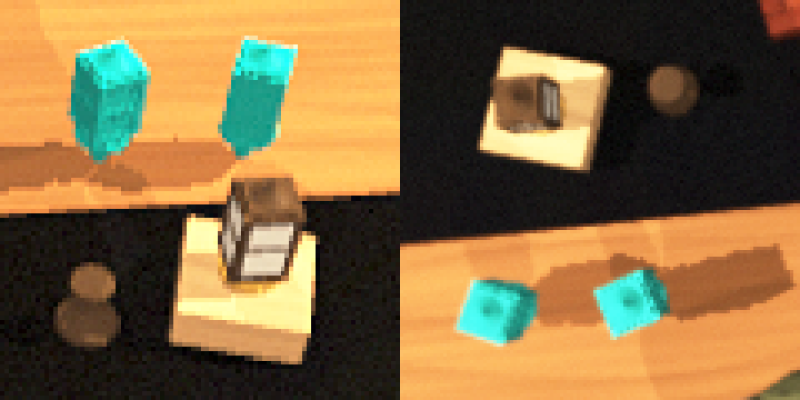

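The crop shows the bronze lantern with white panes on the pale block, at scene (165,338). It is the one meant, and the turquoise ones stand on the table. I'll move over the switch first.

Request:
jog_arm(series="0.92 -0.58 -0.2 0 0 0.161 1;0.92 -0.58 -0.2 0 0 0.161 1;0.92 -0.58 -0.2 0 0 0.161 1;0.92 -0.58 -0.2 0 0 0.161 1;0.92 -0.58 -0.2 0 0 0.161 1;0.92 -0.58 -0.2 0 0 0.161 1;0.92 -0.58 -0.2 0 0 0.161 1;0.92 -0.58 -0.2 0 0 0.161 1;0.92 -0.58 -0.2 0 0 0.161 1;0.92 -0.58 -0.2 0 0 0.161 1;0.92 -0.58 -0.2 0 0 0.161 1")

```text
time_s: 2.88
eef_pos: [429.0, -192.5, 330.1]
ee_rot: [-0.0, 1.0, -0.001, -0.0]
force: [0.2, 0.1, -0.2]
grip_width: 1.003
grip_force: 0.0
```

Run:
```python
from h import *
np.set_printoptions(precision=1,suppress=True)
p=capture("wrist");save(p,"w1");print(ray(p,(192,256)))
for n,z in(("toggle_pivot",37),("toggle_tip",85),("panel",45),("plinth",15),("cup",15)):
    for m in mark_of(n,p)[:2]: print(n,m["confidence"],np.array(m["point"]),atz(p,m["point"],z))
plan((430,190,330,0))
```

```text
(array([ 495.8, -191.1,  453.1]), array([-0.3, -0. , -1. ]))
toggle_pivot 0.96 [100.5 275.2] [ 509.7 -218.3   37. ]
toggle_tip 0.82 [118.2 272.8] [ 487.4 -212.6   85. ]
cup 0.89 [133.9 211.6] [ 463.7 -127.3   15. ]
row [ 0. -1.  0.] [ 0.  0. -0.] mm 382
pos [ 429.5 -191.8  330.3] q [ 0.  1. -0. -0.] yaw -0.0005 F [ 0.3 -0.7 -0. ] M [ 0.   0.  -0.1] w 1.003 t 3.175
```

View pics/w1.png

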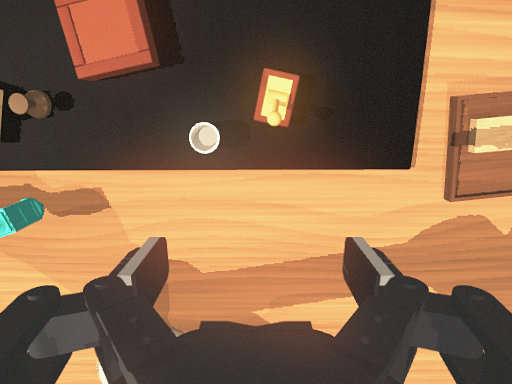

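The switch is at (98,277) with its ball at (118,273), the cup is at (137,204) and the plinth is at top left. Next I'll move over the lantern, with a wrist shot of the plinth on the way.

Request:
jog_arm(series="0.1 -0.5 0 0 0 0 1;0.1 -0.5 0 0 0 0 1;0.1 -0.5 0 0 0 0 1;0.1 -0.5 0 0 0 0 1;0.1 -0.5 0 0 0 0 1")

```text
time_s: 3.8
eef_pos: [469.6, 8.6, 330.2]
ee_rot: [0.0, 1.0, 0.001, -0.0]
force: [-0.5, -0.1, -0.0]
grip_width: 0.997
grip_force: 0.0
```

Run:
```python
from h import *
np.set_printoptions(precision=1,suppress=True)
p=capture("wrist");save(p,"w2")
for n,z in(("toggle_pivot",37),("toggle_tip",85),("panel",45),("plinth",15),("candlestick",15)):
    for m in mark_of(n,p)[:2]: print(n,m["confidence"],np.array(m["point"]),atz(p,m["point"],z))
def poly(n,z):
    for m in regions_of(n,p)[:1]:
        c=max(cv2.findContours(m["region"].astype(np.uint8),0,2)[0],key=cv2.contourArea)[:,0,:]
        X=np.array([atz(p,(v,u),z)[:2] for u,v in c],np.float32); print(n,cv2.minAreaRect(X))
poly("plinth",47)
plan((430,200,330,0))
```

```text
toggle_pivot 0.95 [126.9 415.5] [ 516.7 -214.1   37. ]
toggle_tip 0.64 [151.1 432.9] [ 489.2 -214.9   85. ]
candlestick 0.93 [131.3 175.3] [508. 127.  15.]
plinth ((598.4649658203125, 1.5564308166503906), (106.02996826171875, 105.97322845458984), 10.426255226135254)
row [-0.1 -0.5  0. ] [ 0. -0. -0.] mm 197
pos [469.6   7.5 330.3] q [ 0.  1. -0.  0.] yaw -0.0016 F [-0.4 -0.1 -0.3] M [-0.   0.1  0. ] w 0.997 t 4.15
```

View pics/w2.png

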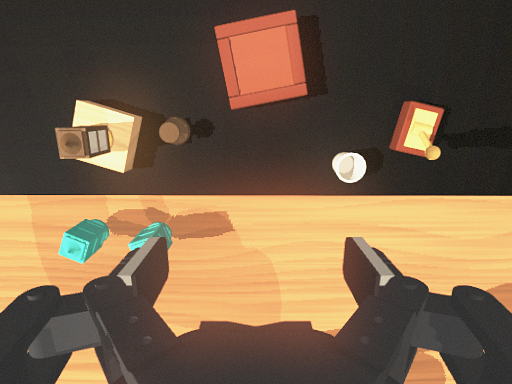

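Plinth at (262,60), lantern at (83,142) on its block, candlestick at (175,131), switch at (417,128).

Request:
jog_arm(series="-0.15 -0.52 0 0 0 0 1;-0.15 -0.52 0 0 0 0 1;-0.15 -0.52 0 0 0 0 1;-0.15 -0.52 0 0 0 0 1;-0.15 -0.52 0 0 0 0 1")

```text
time_s: 4.78
eef_pos: [409.2, 217.3, 330.3]
ee_rot: [0.0, 1.0, 0.001, 0.0]
force: [0.4, -0.4, 0.2]
grip_width: 1.006
grip_force: 0.0
```

Run:
```python
from h import *
np.set_printoptions(precision=1,suppress=True)
p=capture("wrist");save(p,"w3")
for n,z in(("lantern",45),("stand",15),("candlestick",15)):
    for m in mark_of(n,p)[:3]: print(n,m["confidence"],np.array(m["point"]),atz(p,m["point"],z))
q=cv2.imread("pics/w2.png")
i=p["img"][:,:,::-1]
m=mark_of("lantern",p)[0]["point"];r,c=int(m[0]),int(m[1]);r0=max(r-70,0);c0=max(c-70,0);print(r0,c0)
cv2.imwrite("pics/c3.png",np.hstack([cv2.resize(i[r0:r0+120,c0:c0+120],(400,400),interpolation=2),cv2.resize(q[5:115,207:317],(400,400),interpolation=2)]))
plan()
```

```text
lantern 0.95 [ 90.8 248.8] [502.1 227.3  45. ]
lantern 0.61 [196.  292.6] [357.9 164.6  45. ]
lantern 0.6 [195.6 220.8] [358.3 268.2  45. ]
candlestick 0.77 [ 85.8 321. ] [511.2 126.   15. ]
20 178
pos [410.1 215.3 330.3] q [ 0.  1. -0. -0.] yaw -0.0019 F [-0.3 -0.5  0.2] M [-0.  -0.1  0. ] w 0.998 t 5.025
```

View pics/c3.png

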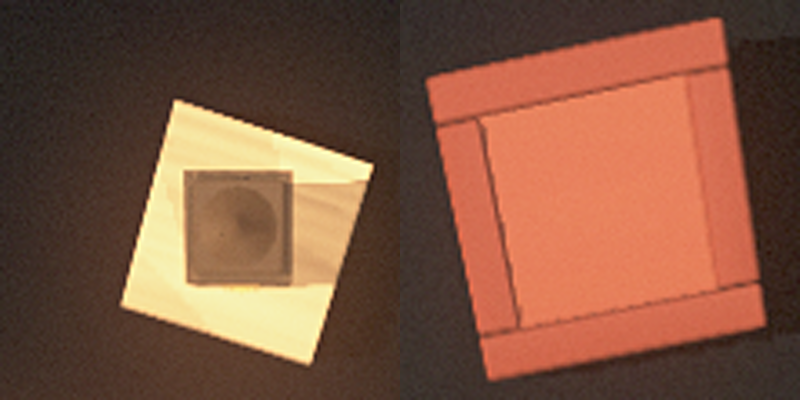

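Run:
```python
from h import *
np.set_printoptions(precision=1,suppress=True)
p=capture("wrist")
def go(P,z,off,sc,sh=0):
    X=np.array([atz(p,(off[1]+(v+.5)*sc-.5,off[0]+(u+.5)*sc-.5),z)[:2] for u,v in P])+sh
    e=np.roll(X,-1,0)-X
    print(X.mean(0),"sides",np.linalg.norm(e,axis=1),"yaw",[round(float(np.arctan2(a[1],a[0])+np.pi/4)%(np.pi/2)-np.pi/4,3) for a in e])
go([(184,170),(292,172),(291,285),(187,284)],109,(178,20),.3)
go([(174,99),(373,164),(311,365),(121,306)],45,(178,20),.3)
sh=np.array([469.6-410.1,7.5-215.3])
go([(27,78),(320,18),(366,326),(90,380)],47,(207,5),.275,sh)
go([(38,126),(326,68),(360,284),(81,334)],47,(207,5),.275,sh)
go([(82,118),(286,76),(317,289),(118,326)],47,(207,5),.275,sh)
plan((502,225,200,0),(502,225,92,0))
```

```text
[501.7 223.2] sides [35.5 35.9 35.1 36.2] yaw [-0.02, -0.003, -0.012, 0.008]
[503.5 221.9] sides [80.4 80.4 80.2 80.4] yaw [-0.298, -0.294, -0.298, -0.291]
[599.    0.1] sides [102.  102.6 102.1 102.9] yaw [0.183, 0.192, 0.186, 0.192]
[598.9   0. ] sides [101.2  72.1 101.9  70.8] yaw [0.182, 0.2, 0.169, 0.19]
[599.1   0.1] sides [71.7 71.  72.7 70.2] yaw [0.186, 0.179, 0.175, 0.164]
row [ 0.2 -0.   0.3] [ 0. -0. -0.] mm 160
row [ 0.2 -0.   0.6] [ 0. -0. -0.] mm 256
pos [410.  215.4 330.3] q [ 0.  1. -0.  0.] yaw -0.0018 F [0.7 0.1 0.5] M [-0. -0.  0.] w 0.996 t 5.075
```

Request:
jog_arm(series="0.23 -0.019 0.3 0 0 0 1;0.23 -0.019 0.3 0 0 0 1;0.23 -0.019 0.3 0 0 0 1;0.23 -0.019 0.3 0 0 0 1;0.23 -0.019 0.45 0 0 0 1;0.23 -0.019 0.6 0 0 0 1;0.23 -0.019 0.6 0 0 0 1;0.23 -0.019 0.6 0 0 0 1;0.23 -0.019 0.6 0 0 0 -1;0.23 -0.019 0.6 0 0 0 -1;0.23 -0.019 0.6 0 0 0 -1;0.23 -0.019 0.6 0 0 0 -1;0.23 -0.019 0.6 0 0 0 -1;0.23 -0.019 0.6 0 0 0 -1;0.23 -0.019 0.6 0 0 0 -1", grip_force=40)

```text
time_s: 6.95
eef_pos: [502.0, 224.0, 91.3]
ee_rot: [-0.0, 1.0, -0.0, 0.001]
force: [-0.8, 0.0, 7.1]
grip_width: 0.417
grip_force: 40.8
```

Run:
```python
from h import *
plan()
```

```text
pos [502.  224.   91.3] q [-1.e-04  1.e+00 -0.e+00  7.e-04] yaw -0.0 F [-0.75  0.03  7.05] M [-0.152  0.205 -0.036] w 0.417 t 6.95
```

Request:
jog_arm(series="0 0 -0.1 0 0 0 -1;0 0 -0.2 0 0 0 -1;0 0 -0.2 0 0 0 -1;0.06 0.14 -0.2 0 0 0 -1;0.12 0.28 -0.2 0 0 0 -1;0.18 0.42 -0.2 0 0 0 -1;0.243 0.56 -0.2 0 0 0 -1;0.243 0.56 -0.2 0 0 0 -1;0.243 0.56 -0.2 0 0 0 -1")

```text
time_s: 8.07
eef_pos: [598.1, 0.3, 168.9]
ee_rot: [-0.0, 1.0, -0.0, -0.001]
force: [-0.4, 0.1, -1.1]
grip_width: 0.424
grip_force: 41.4
```

Run:
```python
from h import *
np.set_printoptions(precision=1,suppress=True)
plan((599,0,125,0))
ims=[]
for n in("scene","wrist"):
    p=capture(n)
    s=np.array(sense()["eef_pos"])
    for k in("lantern","lantern_pin"):
        for m in mark_of(k,p)[:1]:
            z=s[2]-(47 if k=="lantern" else 69)
            print(n,k,m["confidence"],np.array(m["point"]),atz(p,m["point"],z),proj(p,[s[0],s[1],z])[:, ::-1])
    r=proj(p,s)[0] if n=="scene" else (256,150)
    c=int(np.clip(r[0]-60,0,392));q=int(np.clip(r[1]-60,0,264))
    ims.append(cv2.resize(p["img"][q:q+120,c:c+120,::-1],(400,400),interpolation=2)); 
    if n=="wrist": ims[-1]=cv2.resize(p["img"][:,:,::-1],(400,400))
cv2.imwrite("pics/h1.png",np.hstack(ims))
```

```text
row [0.  0.  0.1] [-0.  0. -0.] mm 44
pos [598.1   0.3 168.9] q [-0.  1. -0. -0.] yaw -0.0003 F [-0.3  0.1 -1.1] M [-0.  0.  0.] w 0.424 t 8.075
scene lantern 0.77 [141.5 336.2] [465.2 217.7 122.3] [[185.  258.8]]
scene lantern_pin 0.7 [191.8 256.5] [600.7  -4.6 100.3] [[190.8 258.7]]
wrist lantern 0.94 [224.6 253.2] [597.6   4.  123.2] [[223.3 257.8]]
wrist lantern_pin 0.56 [371.4 130.3] [457.7 106.2 101.2] [[211.5 257.6]]
```

View pics/h1.png

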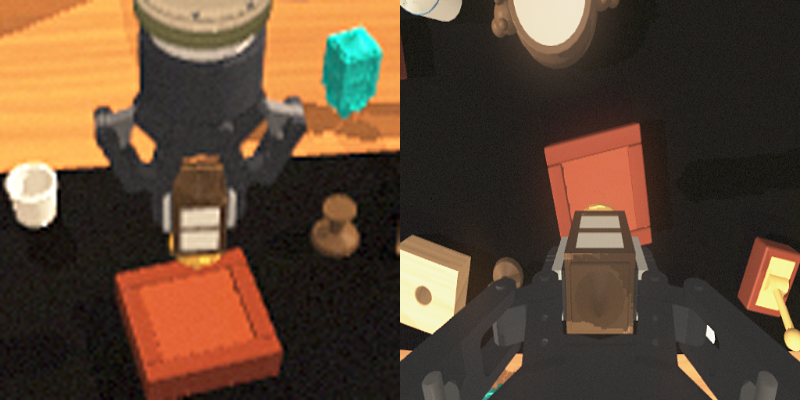

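The lantern hangs upright in the jaws, and the empty stand hole shows at lower left. I'll turn square to the plinth and come down to just above the panel.

Request:
jog_arm(series="0.002 0.001 0.06 0 0 -0.06 -1;0.002 0.001 0.1 0 0 -0.119 -1;0.002 0.001 0.127 0 0 -0.119 -1;0.002 0.001 0.127 0 0 -0.119 -1;0.002 0.001 0.127 0 0 -0.119 -1;0.002 0.001 0.127 0 0 -0.119 -1", grip_force=60)

```text
time_s: 9.12
eef_pos: [599.9, -0.5, 120.2]
ee_rot: [0.0, 0.996, 0.093, 0.001]
force: [-0.5, -0.3, -1.0]
grip_width: 0.415
grip_force: 63.9
```

Run:
```python
from h import *
plan((599,0,113,0.187))
```

```text
row [-0.0019 -0.0016  0.0179] [ 0.0003 -0.0007 -0.0004] mm 7
pos [ 5.999e+02 -5.000e-01  1.202e+02] q [2.000e-04 9.957e-01 9.300e-02 6.000e-04] yaw 0.1863 F [-0.55 -0.28 -0.97] M [-0.029 -0.015  0.044] w 0.415 t 9.125
```

Request:
jog_arm(series="0 0 0.005 0 0 0 -1;0 0 0.01 0 0 0 -1;0 0 0.0125 0 0 0 -1;0 0 0.015 0 0 0 -1;0 0 0.015 0 0 0 -1")

```text
time_s: 9.75
eef_pos: [599.6, -0.5, 113.5]
ee_rot: [0.0, 0.996, 0.093, -0.0]
force: [0.2, 0.2, -1.8]
grip_width: 0.418
grip_force: 63.9
```

Request:
jog_arm(series="0 0 0.0025 0 0 0 -1;0 0 0.005 0 0 0 -1;0 0 0.005 0 0 0 -1")

```text
time_s: 10.12
eef_pos: [599.9, -0.4, 112.9]
ee_rot: [0.0, 0.996, 0.093, 0.001]
force: [-2.7, 0.6, 9.8]
grip_width: 0.416
grip_force: 65.5
```

Request:
jog_arm(series="0 0 0.0025 0 0 0 -1;0 0 0.0025 0 0 0 -1;0 0 0.0025 0 0 0 -1")

```text
time_s: 10.5
eef_pos: [600.0, -0.5, 112.7]
ee_rot: [0.0, 0.996, 0.093, 0.001]
force: [-5.5, 1.5, 14.6]
grip_width: 0.416
grip_force: 66.2
```

Request:
jog_arm(series="0 0 -0.015 0 0 0 -1;0.01 -0.001 -0.015 0 0 0 -1;0.01 -0.001 -0.008 0 0 0 -1;0.01 -0.001 -0.004 0 0 0 -1;0.01 -0.001 0 0 0 0 -1;0.01 -0.001 0 0 0 0 -1")

```text
time_s: 11.25
eef_pos: [604.0, 0.7, 112.9]
ee_rot: [0.0, 0.996, 0.093, 0.001]
force: [-5.4, 1.1, 19.3]
grip_width: 0.413
grip_force: 66.9
```

Request:
jog_arm(series="0 0 -0.015 0 0 0 -1;0 -0.011 -0.015 0 0 0 -1;0 -0.011 -0.008 0 0 0 -1;0 -0.011 -0.004 0 0 0 -1;0 -0.011 0 0 0 0 -1;0 -0.011 0 0 0 0 -1")

```text
time_s: 12.0
eef_pos: [602.9, 5.3, 112.5]
ee_rot: [-0.0, 0.996, 0.093, 0.001]
force: [-6.2, 2.7, 17.8]
grip_width: 0.412
grip_force: 66.7
```

Request:
jog_arm(series="0 0 -0.015 0 0 0 -1;-0.011 0 -0.015 0 0 0 -1;-0.011 0 -0.008 0 0 0 -1;-0.011 0 -0.004 0 0 0 -1;-0.011 0 0 0 0 0 -1;-0.011 0 0 0 0 0 -1")

```text
time_s: 12.75
eef_pos: [598.3, 4.2, 110.3]
ee_rot: [-0.0, 0.996, 0.093, -0.0]
force: [-0.3, -0.5, -0.9]
grip_width: 0.413
grip_force: 63.9
```

Request:
jog_arm(series="0 0 -0.015 0 0 0 -1;-0.011 0 -0.015 0 0 0 -1;-0.011 0 -0.008 0 0 0 -1;-0.011 0 -0.004 0 0 0 -1;-0.011 0 0 0 0 0 -1;-0.011 0 0 0 0 0 -1")

```text
time_s: 13.5
eef_pos: [594.5, 3.4, 110.7]
ee_rot: [0.0, 0.996, 0.093, 0.001]
force: [3.6, 1.3, 0.5]
grip_width: 0.416
grip_force: 64.2
```

The pin dropped in at probes 3 and 4. The side force at probe 4 puts the socket's centre near (597,4). I'll shift there and go deeper.

Request:
jog_arm(series="0.006 0 0 0 0 0 -1;0.006 0 0 0 0 0 -1;0.006 0 0.005 0 0 0 -1;0.006 0 0.008 0 0 0 -1;0.006 0 0.008 0 0 0 -1;0.006 0 0.008 0 0 0 -1")

```text
time_s: 14.25
eef_pos: [596.3, 3.8, 107.2]
ee_rot: [-0.0, 0.996, 0.093, -0.0]
force: [-1.2, 0.5, -2.0]
grip_width: 0.415
grip_force: 64.1
```

Run:
```python
from h import *
plan()
```

```text
pos [596.3   3.8 107.2] q [-0.000e+00  9.956e-01  9.330e-02 -1.000e-04] yaw 0.1868 F [-1.19  0.54 -2.  ] M [-0.002 -0.01   0.035] w 0.415 t 14.25
```

Request:
jog_arm(series="0 0 0.006 0 0 0 -1;0 0 0.012 0 0 0 -1;0 0 0.018 0 0 0 -1;0 0 0.024 0 0 0 -1;0 0 0.024 0 0 0 -1")

```text
time_s: 14.88
eef_pos: [596.2, 3.8, 97.4]
ee_rot: [-0.0, 0.996, 0.093, -0.0]
force: [1.5, -0.2, -2.0]
grip_width: 0.411
grip_force: 64.1
```

Request:
jog_arm(series="0 0 0.006 0 0 0 -1;0 0 0.012 0 0 0 -1;0 0 0.015 0 0 0 -1;0 0 0.017 0 0 0 -1;0 0 0.017 0 0 0 -1")

```text
time_s: 15.5
eef_pos: [596.4, 3.8, 91.4]
ee_rot: [0.0, 0.996, 0.093, 0.0]
force: [-1.6, 1.4, 4.0]
grip_width: 0.416
grip_force: 64.7
```

Request:
jog_arm(series="0 0 0.003 0 0 0 -1;0 0 0.003 0 0 0 -1;0 0 0.003 0 0 0 -0.1;0 0 0.003 0 0 0 0.3;0 0 0.003 0 0 0 0.6;0 0 0.003 0 0 0 1;0 0 0.003 0 0 0 1;0 0 0.003 0 0 0 1;0 0 -0.1 0 0 0 1;0 0 -0.25 0 0 0 1;0 0 -0.4 0 0 0 1;0 0 -0.5 0 0 0 1;-0.2 0 -0.6 0 0 0.119 1;-0.3 0 -0.6 0 0 0.119 1;-0.3 0 -0.6 0 0 0.119 1;-0.3 0 -0.6 0 0 0.119 1")

```text
time_s: 17.5
eef_pos: [478.8, -18.6, 331.2]
ee_rot: [0.0, 1.0, -0.0, 0.0]
force: [-0.6, -0.3, -0.2]
grip_width: 1.002
grip_force: 0.0
```

Run:
```python
from h import *
np.set_printoptions(precision=1,suppress=True)
p=capture("wrist");save(p,"w4");q=capture("scene")
for a,nm in((p,"w"),(q,"s")):
  for n,z in(("lantern",45),("toggle_pivot",37),("toggle_tip",85),("cup",15)):
    for m in mark_of(n,a)[:1]: print(nm,n,m["confidence"],np.array(m["point"]),atz(a,m["point"],z))
X=proj(q,[597,4,80])[0].astype(int)
b=q["img"][X[1]-50:X[1]+50,X[0]-50:X[0]+50,::-1]
cv2.imwrite("pics/v4.png",np.hstack([cv2.resize(b,(384,384),interpolation=2),cv2.resize(p["img"][:,:,::-1],(400,384))]))
print(proj(q,[[597,4,45],[597,4,123]]),X)
plan((500,-215,200,-.25))
```

```text
w lantern 0.89 [238.   78.7] [360.8 251.9  45. ]
w toggle_pivot 0.75 [136.8 398.8] [ 511.8 -219.7   37. ]
w toggle_tip 0.59 [161.5 409.5] [ 484.6 -214.1   85. ]
w cup 0.78 [167.7 325.8] [ 463.3 -124.1   15. ]
s lantern 0.74 [202.  258.8] [590.4   2.7  45. ]
s toggle_pivot 0.62 [185.  174.3] [ 510.3 -217.1   37. ]
s toggle_tip 0.64 [167.5 173.7] [ 491.2 -211.7   85. ]
s cup 0.47 [174.5 213.3] [ 461.2 -114.4   15. ]
[[259.5 204. ]
 [260.1 184.4]] [259 195]
row [0.1 0.5 0.3] [-0.   0.   0.2] mm 237
pos [478.6 -18.4 330.8] q [-0.  1.  0. -0.] yaw 0.0 F [-0.1 -0.4  0.6] M [-0. -0.  0.] w 1.0 t 18.0
```

View pics/v4.png

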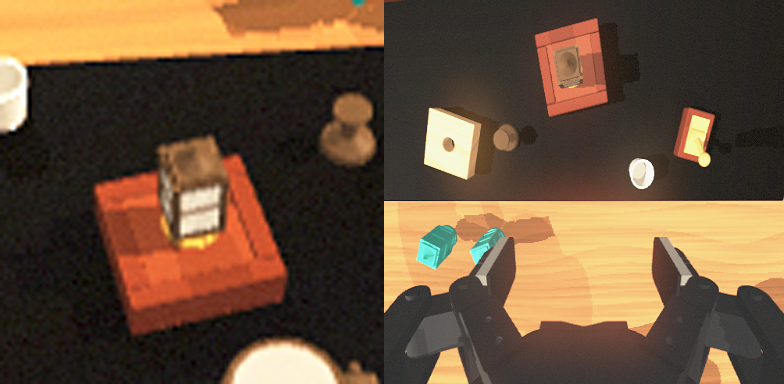

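The lantern stands upright in the middle of the panel with its foot down, at about (190,210) in the left half. The switch is at (694,136) in the right half. I'll close the jaws and come down behind the lever, on the robot side.

Request:
jog_arm(series="-0.07 0.469 0.2 0 0 0.127 -1;-0.07 0.469 0.2 0 0 0.127 -1;-0.07 0.469 0.2 0 0 0.127 -1;-0.07 0.469 0.2 0 0 0.127 -1;-0.07 0.469 0.2 0 0 0.127 -1;-0.07 0.469 0.35 0 0 0.127 -1;-0.07 0.469 0.5 0 0 0.127 -1;-0.07 0.469 0.585 0 0 0.127 -1;-0.07 0.469 0.585 0 0 0.127 -1;-0.07 0.469 0.585 0 0 0.127 -1", grip_force=30)

```text
time_s: 19.25
eef_pos: [451.6, -205.9, 98.9]
ee_rot: [0.001, 0.995, -0.099, 0.001]
force: [-0.5, -0.8, -0.5]
grip_width: -0.003
grip_force: 0.0
```

Run:
```python
from h import *
np.set_printoptions(precision=1,suppress=True)
p=capture("wrist");save(p,"w5")
for n,z in(("toggle_pivot",37),("toggle_tip",85)):
    for m in mark_of(n,p)[:1]: print(n,m["confidence"],np.array(m["point"]),atz(p,m["point"],z))
plan((518,-219,95,-.2))
```

```text
toggle_pivot 0.64 [116.9 260.5] [ 513.4 -220.3   37. ]
toggle_tip 0.7 [175.6 257.7] [ 487.9 -213.    85. ]
row [ 0.2 -0.   0. ] [ 0. -0.  0.] mm 68
pos [ 451.2 -206.3   98.6] q [ 0.   1.  -0.1  0. ] yaw -0.1991 F [-0.3  0.1 -0.2] M [-0.  0. -0.] w 0.002 t 19.4
```

View pics/w5.png

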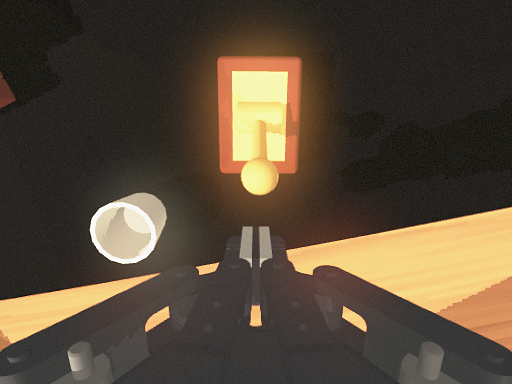

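The lever is dead ahead, with its ball at (260,176) and the fingertips at (257,235). I'll push through to the stop.

Request:
jog_arm(series="0 0 0.012 0 0 0 -1;0.03 0 0.012 0 0 0 -1;0.05 0 0.012 0 0 0 -1;0.07 0 0.012 0 0 0 -1;0.085 0 0.012 0 0 0 -1;0.1 0 0.012 0 0 0 -1;0.115 0 0.012 0 0 0 -1;0.13 0 0.012 0 0 0 -1;0.145 0 0.012 0 0 0 -1;0.155 0 0.012 0 0 0 -1;0.165 0 0.012 0 0 0 -1;0.172 0 0.012 0 0 0 -1;0.172 0 0.012 0 0 0 -1")

```text
time_s: 21.02
eef_pos: [518.1, -219.7, 92.1]
ee_rot: [0.0, 0.995, -0.1, 0.0]
force: [-0.1, 0.1, -0.4]
grip_width: -0.002
grip_force: 0.2
```

Request:
jog_arm(series="0.005 0 0 0 0 0 -1;0.0075 0 0 0 0 0 -1;0.0075 0 0 0 0 0 -1")

```text
time_s: 21.4
eef_pos: [520.4, -220.2, 92.0]
ee_rot: [-0.0, 0.995, -0.1, -0.001]
force: [-5.5, 1.2, 1.6]
grip_width: 0.001
grip_force: 2.4
```

Run:
```python
from h import *
np.set_printoptions(precision=1,suppress=True)
for c in("wrist","scene"):
    p=capture(c)
    for n,z in(("toggle_pivot",37),("toggle_tip",85)):
        for m in mark_of(n,p)[:1]: print(c,n,m["confidence"],np.array(m["point"]),atz(p,m["point"],z))
plan()
```

```text
wrist toggle_pivot 0.8 [229.3 257.5] [ 513.  -218.7   37. ]
wrist toggle_tip 0.75 [214.8 258.7] [ 539.7 -224.3   85. ]
scene toggle_pivot 0.55 [182.6 173.1] [ 501.6 -220.8   37. ]
scene toggle_tip 0.59 [182.4 164.7] [ 540.6 -231.2   85. ]
pos [ 520.4 -220.2   92. ] q [-0.   1.  -0.1 -0. ] yaw -0.1996 F [-5.   0.6  0.6] M [0.2 0.8 0. ] w -0.001 t 21.7
```

The lever is at its stop, with its ball 27 mm beyond the pivot. I'll back off and check.

Request:
jog_arm(series="-0.05 0 0 0 0 0 -1;-0.1 0 -0.1 0 0 0 -1;-0.15 0 -0.25 0 0 0 -1;-0.2 0 -0.4 0 0 0 -1;-0.25 0 -0.5 0 0 0 -1;-0.25 0 -0.5 0 0 0 -1;-0.25 0 -0.5 0 0 0 -1")

```text
time_s: 22.58
eef_pos: [423.0, -200.5, 291.4]
ee_rot: [-0.0, 0.995, -0.1, 0.0]
force: [0.8, 0.5, -0.3]
grip_width: -0.001
grip_force: 0.0
```

Run:
```python
from h import *
p=capture("scene")
for n,z in(("toggle_pivot",37),("toggle_tip",85),("lantern",45)):
    for m in mark_of(n,p)[:1]: print(n,m["confidence"],np.array(m["point"]),atz(p,m["point"],z))
cv2.imwrite("pics/f.png",cv2.resize(p["img"][140:240,140:310,::-1],(680,400),interpolation=2))
plan()
```

```text
toggle_pivot 0.8 [183.1 174.8] [ 503.7220896  -216.15065254   37.        ]
toggle_tip 0.46 [181.8 167.2] [ 539.1098674  -225.12834466   85.        ]
lantern 0.86 [137.6 333.2] [368.46192056 245.24385799  45.        ]
pos [ 422.9 -200.4  291. ] q [-6.00e-04  9.95e-01 -9.95e-02 -8.00e-04] yaw -0.1994 F [-0.36 -0.    0.32] M [-0.03  -0.007 -0.016] w -0.001 t 22.775
```

View pics/f.png

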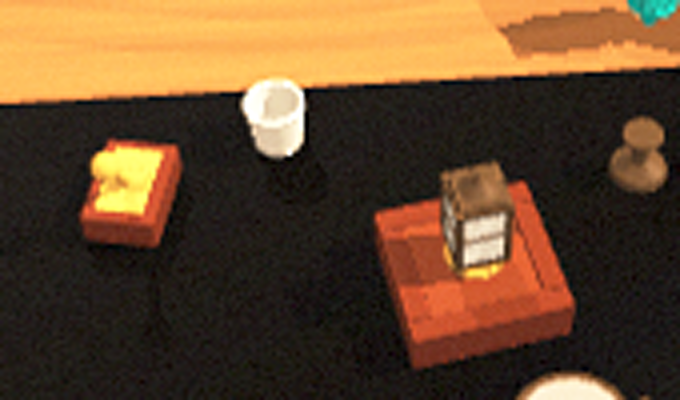

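The lantern stands seated at (478,220) and the toggle leans to the far side at (110,165). The cup and candlestick are where they were, so I'm handing in.

```bash
python3 -c "
from rig import finish_job
print(finish_job())"
```

```text
the job is handed in; nothing more can be done
None
```

The lantern is plugged into the plinth and stands upright with its foot on the panel, the toggle was then flipped to its stop, and the job is handed in at about 23 s of the 72 s; no verdict was shown.

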